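# Seat a brass blank in the drilling fixture and lock the cam

### The arm

A 7-joint arm with a two-finger parallel gripper is mounted at the origin on a cart in front of the work surface, level with it; the furniture and walls round the work are solid. World frame = base frame: x ahead of the robot, y to its left, z up, the work surface at z = 0. Lengths are in m, angles in rad, forces in N, time in s.
With the tool pointing down it reaches from about 0.35 to 0.775 m from the base axis. Payload 3.1 kg.
Tool frame: the origin (TCP) lies midway between the tips of the shut fingers; the grasp point (between the pads) lies 19 mm behind it; z points along the fingers, y is the line along which they close (so a half turn about z gives the same grasp; the last joint's range is limited). The gripper opens to 85 mm and grips with 20 to 120 N. Pads are 22 mm wide; open, the fingers measure 114 mm over their backs; the gripper's body (76 mm by 85 mm) begins 54 mm behind the grasp point. The pads swing forward as they close: fully open they stand 13 mm farther back than shut.
Start: joints at [1.068, 0.311, 0.014, 1.512, -0.004, 1.319, -0.027], TCP at [0.245, -0.493, 0.231] pointing down, gripper open.
Joint ranges: [-2.7, 2.7], [-0.3, 1.91], [-1.27, 1.3], [0.12, 2.57], [-1.44, 4.58], [0.2, 2.03], [-3.05, 3.05]. Speed limits (rad/s): [2.79, 2.79, 3.14, 3.14, 3.14, 3.14, 3.14].

### API

Orientations are given as a unit quaternion [w, x, y, z].
In Python, from bench import ctrl, eyes gives the robot as it stands.
- The arm moves only by the tool carry_out, never from a script. Its argument "plan" is text: rows parted by semicolons, each of 7 numbers parted by spaces: the opening, from 0 (shut) to 1 (fully open), then the shift along the tool's x, y, z in units of 50 mm (1.0 is 50 mm), then the turn, a rotation vector about the tool's x, y, z in units of 5 degrees (1.0 is 5 degrees). In form: claw dx dy dz wx wy wz; .... A call has 1 to 5 rows; each row is the pose to reach, as a shift and turn from the pose commanded when the call began, along the tool's axes at that moment; what a row does not reach only later rows make up. A row lasts 1/8 s, in which the tool goes at most 62.5 mm and 10.7 degrees, less where a joint would pass 70% of its speed; a pose out of reach is approached as far as the arm can. A call with a gripper value outside its range is refused whole. The fingers move at their own pace and stop on an object; "grip_force" is the grip in N (left out, the last holds). Time passes only in rows, so rows that repeat a pose let the fingers close. It gives the time, the measured TCP pose, the force, the opening and the grip force at its end, in the units of the state.
- ctrl.state(): the state, without advancing time (a new reading comes with each control period).
- eyes.read_camera(name): name is "scene" or "top"; returns a dict with "img" (480x640x3 uint8, red, green, blue), "fx", "fy", "cx", "cy" (pixels), "pose" (4x4, takes a point from camera to world coordinates). Camera axes: x right, y down, z forward; pixel columns grow to the right and rows downward; lengths in m; the calibration is good to about 2 mm. A picture is of the moment at which its call begins. There is no depth.
- ctrl.close_job(): hands the job in; it is judged then, once.
The state is a dict: "t": time; "joint_positions": joint angles; "qvel": joint speeds; "joint_efforts": joint torques, N m; "eef_pos": TCP position; "tool_rot": TCP orientation; "ft_force": force on the tool from outside, world axes, zero at the start; "torque": the same for the moment, N m; "opening": finger opening in m; "grasp_force": force on a finger pad.
Only numpy, scipy, OpenCV 4.12 (cv2) and the standard library are available. Lean on these libraries where they do the work, as an engineer would, in place of code of your own. Each camera call takes 0.05 s, during which the arm holds its last target. There are 200 camera calls.

### The job

Load the brass blank into the drilling fixture by pushing only; pick nothing up. First swing the red cam lever fully open, then slide the blank along the fixture until its end is hard against the end stop, and only then swing the lever back round as far as it goes, so that the cam clamps the blank square against the back rail, still touching the end stop. Leave the other things on the table where they are.

Things in the scene. Friction and masses are not known exactly. Their poses are not given: they have to be found in the camera images.
- nest (a point): Centre of the seated blank's place on the fixture, a dark steel plate fixed to the table at a different place and yaw each time; 22 mm above the table. Axes: x towards the back rail (away from the robot at yaw 0), y along the rail to the end stop (left), z up. The plate spans x -88 to +62, y -158 to +88 mm from here; its top is 16 mm above the table.
- end_stop (a point): Middle of the face of the end stop's round button, 45 mm from nest along y and 23 mm above the table; axes as nest. The steel block behind it is 26 mm wide in x, y +5 to +25 mm from here, its screw head 40 mm above the table.
- back_rail (a point): Middle of the face of the back rail, a steel bar 205 mm long (y) and 18 mm thick, axes as nest; 26 mm above the table. The seated blank's long side lies against this face. Screw heads on the rail stand 40 mm above the table.
- blank_center (a point): Centre of the loose brass blank, 50 x 90 x 12 mm (x, y, z; long along y), scribed with thin black lines, 0.3 to 0.6 kg, flat on the plate, its top 28 mm above the table. Slides at 1 to 5 N. Starts 65 to 95 mm short of the end stop, a few mm clear of the rail and slightly askew. Home, this point is at nest with y along the fixture's y.
- cam_pivot (a point): Point on the cam lever's vertical pivot, 48 mm in -x from nest, axes as nest; 44.5 mm above the table, the height of the lever grip's middle. Hub radius 11 mm, top 53 mm above the table.
- lever_grip (a point): Point on the axis of the lever's red round grip, 85 mm from the pivot, 44.5 mm above the table; its x points outwards along the lever. The grip is 17 mm thick and spans 48 to 108 mm from the pivot.
- cam_lever (a joint): Lever angle, rad, growing anticlockwise from above. 0: fully open limit, lever 105 degrees anticlockwise of the fixture's x (left). 2.4: closing limit (near right). Stays where left; 1 to 2 N at the grip turns it. The cam meets the seated blank at 2.05, then clamps ever harder (about 6 N at the grip near 2.4). Starts shut at 1.9 to 2.3, cam in the blank's way; open, it leaves 12 mm.
- caliper: Steel caliper lying flat, 52 x 200 x 10 mm, origin in its underside; a bystander.
- blue_marker: Dark blue marker lying flat, 11 x 132 x 11 mm, origin in its underside; a bystander.
- oil_bottle: Small amber bottle with a black cap, 28 x 28 x 62 mm, upright, origin in its underside; a bystander.

How it is judged:
On the way, in this order (a step that is already met when the one before it is completed fails the run):
1. the cam lever is swung open (below 0.4 rad) before the blank is home (value of joint cam_lever below 0.4 rad and y of blank_center in the frame of nest below -0.01 m), for 0.1 s.
2. with the lever open (below 0.8 rad) the blank is pushed to the end stop (within 3 mm) (value of joint cam_lever below 0.8 rad and y of blank_center in the frame of nest above -0.003 m), for 0.1 s.
At the end, for the whole second after the job is handed in: The lever is past 2.2 rad and stays there by itself, the cam presses on the blank with more than 10 N, and the blank lies flat and at rest, within 2 mm of the end stop, within 2 mm of the back rail and square to it within 0.03 rad (value of joint cam_lever above 2.2 rad and contact force between cam_lever and blank above 10 N and y of blank_center in the frame of nest above -0.002 m and x of blank_center in the frame of nest above -0.002 m and angle between the y axis of blank_center and the y axis of nest, either way round below 0.03 rad and z of blank_center in the frame of nest below 0.002 m and linear speed of blank below 0.01 m/s); the robot touches nothing.
It fails at once if the blank is lifted off the base plate (by more than 5 mm) or tipped (z of blank_center in the frame of nest above 0.005 m or angle between blank_center's own z axis and vertical above 0.15 rad).
It fails at once if a bystander is moved by more than 20 mm (distance of any of oil_bottle, caliper, blue_marker from where it was at the start of the episode above 0.02 m).
It also fails if it takes over 64 s, if anything falls off the work surface, if the arm or the gripper's body presses on something with over 40 N, if the wrist force passes 120 N, or if a joint passes its speed limit or range.

## Working session

There is one attempt and no reset: what is moved stays moved. The work goes in short steps, Python scripts to look and compute and a tool call to move; the robot and the scene stay as the last step left them, time stands still between calls to the robot, and variables do not carry over. Pictures are saved under pics/ and viewed, at most 10 in all, crops included, and the job is handed in when it is done.

Besides the shell and the picture viewer there is one more tool, called after "Call:" as a command line: name --argument value ..., lists and objects as JSON in quotes. carry_out: Moves the arm, as the interface text tells. Its arguments: {"type":"object","properties":{"plan":{"type":"string"},"grip_force":{"type":"number"}},"required":["plan"]}

```bash
mkdir -p pics; ls; python3 - <<'E'
from bench import ctrl, eyes
import cv2,numpy as np
for n in ("scene","top"):
    d=eyes.read_camera(n); cv2.imwrite(f"pics/{n}0.png",d["img"][:,:,::-1]); print(n,d["fx"],d["fy"],d["cx"],d["cy"]); print(np.round(d["pose"],4).tolist())
s=ctrl.state(); print(s["t"],s["eef_pos"],s["tool_rot"],s["opening"])
E
```

```text
pics
scene 566.0705250197273 566.0705250197273 313.17643186488397 241.4428510414342
[[-0.329, -0.6487, 0.6863, -0.1065], [-0.9441, 0.2412, -0.2246, 0.4129], [-0.0198, -0.7218, -0.6918, 0.772], [0.0, 0.0, 0.0, 1.0]]
top 530.1392226194539 530.1392226194539 324.0050686571377 240.22209594650994
[[0.0276, -0.9972, 0.0701, 0.5251], [-0.9996, -0.0279, -0.003, 0.2044], [0.0049, -0.07, -0.9975, 1.0095], [0.0, 0.0, 0.0, 1.0]]
0.1 [ 0.24427351 -0.49204627  0.23033862] [-1.01150983e-03  9.73568243e-01  2.28393879e-01 -3.00074328e-04] 0.08542678892999299
```

View pics/top0.png

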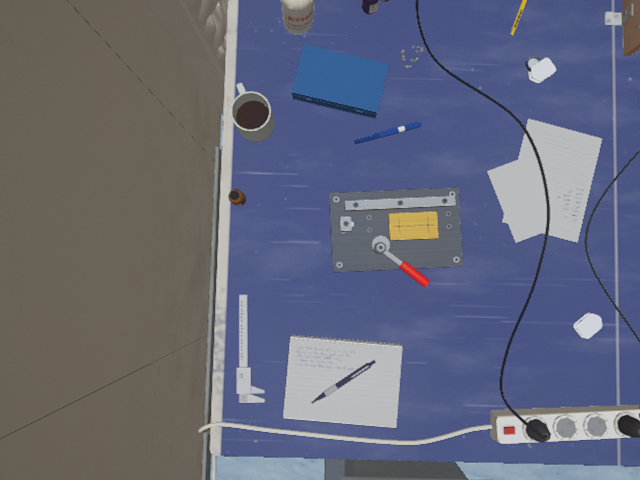

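View pics/scene0.png

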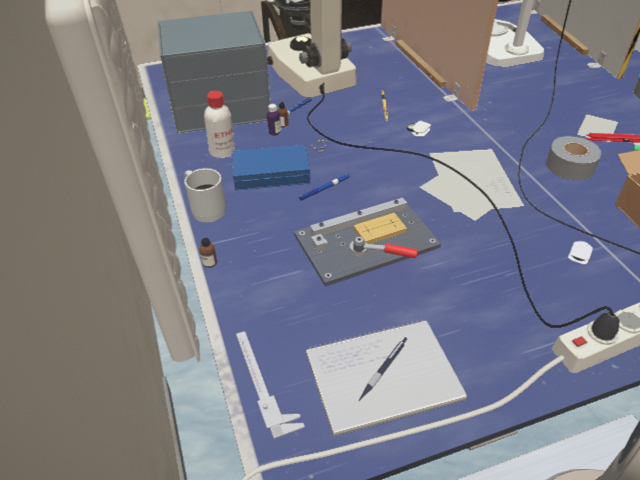

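The top view shows the plate with corners near (330,193), (459,187), (463,268) and (333,272). The blank is at (413,226), the hub at (381,243) and the red grip runs (403,264)-(428,283). The bottle, caliper and marker are well clear. Next I'll measure them.

```bash
cat > h.py <<'E'
from bench import ctrl, eyes
import cv2,numpy as np
def ray(d,uv,z):
    uv=np.atleast_2d(uv).astype(float); P=d["pose"]
    r=np.c_[(uv[:,0]-d["cx"])/d["fx"],(uv[:,1]-d["cy"])/d["fy"],np.ones(len(uv))]@P[:3,:3].T
    o=P[:3,3]; return (o+r*((z-o[2])/r[:,2])[:,None])[:,:2]
def proj(d,p):
    p=np.atleast_2d(p); P=d["pose"]; c=(p-P[:3,3])@P[:3,:3]
    return np.c_[c[:,0]/c[:,2]*d["fx"]+d["cx"],c[:,1]/c[:,2]*d["fy"]+d["cy"]]
def mask(d,kind):
    h=cv2.cvtColor(d["img"],cv2.COLOR_RGB2HSV); H,S,V=cv2.split(h)
    m={"red":((H<6)|(H>174))&(S>180)&(V>120),"brass":(H>15)&(H<32)&(S>110)&(V>100)}[kind]
    m=m.astype(np.uint8); return m
def blob(d,kind,z,near):
    n,l,st,c=cv2.connectedComponentsWithStats(mask(d,kind))
    cand=[i for i in range(1,n) if st[i,4]>40]
    w={i:ray(d,c[i],z)[0] for i in cand}
    i=min(cand,key=lambda i:np.hypot(*(w[i]-near)))
    v,u=np.nonzero(l==i); X=ray(d,np.c_[u,v],z).astype(np.float32)
    return X,cv2.minAreaRect(X*1000)
E
python3 - <<'E'
from h import *
for n in ("top","scene"):
    d=eyes.read_camera(n)
    if n=="top":
        c=np.array([[330.5,193],[459,187],[463,266.5],[333.5,272]])
        W=ray(d,c,.016);print(np.round(W,4).tolist()); print("edges",np.linalg.norm(np.roll(W,-1,0)-W,axis=1))
        hub=ray(d,[381,243],.053)[0]; print("hub",hub)
    for k,z in (("brass",.028),("red",.0445)):
        try: X,r=blob(d,k,z,hub); print(n,k,len(X),X.mean(0),r)
        except Exception as e: print(k,e)
    if n=="top":
        cv2.imwrite("pics/crop1.png",cv2.resize(d["img"][175:295,315:475],None,fx=5,fy=5,interpolation=cv2.INTER_CUBIC)[:,:,::-1])
E
```

```text
[[0.6847, 0.1916], [0.7031, -0.0514], [0.5528, -0.0604], [0.5358, 0.182]]
edges [0.24374404 0.15053294 0.24302108 0.14920255]
hub [0.59013047 0.09831275]
top brass 1289 [0.6259825  0.03678299] ((626.03173828125, 36.9527702331543), (49.99662780761719, 90.1182861328125), 4.097120761871338)
top red 248 [0.5358242  0.03526892] ((536.4177856445312, 35.95940399169922), (57.86929702758789, 15.219630241394043), 53.548362731933594)
scene brass 791 [0.6209692  0.03769898] ((621.520263671875, 37.571319580078125), (56.622684478759766, 92.740478515625), 4.073395729064941)
scene red 180 [ 0.7052419 -0.5632371] ((700.0917358398438, -572.810302734375), (112.73104858398438, 24.24259376525879), 69.0415267944336)
```

View pics/crop1.png

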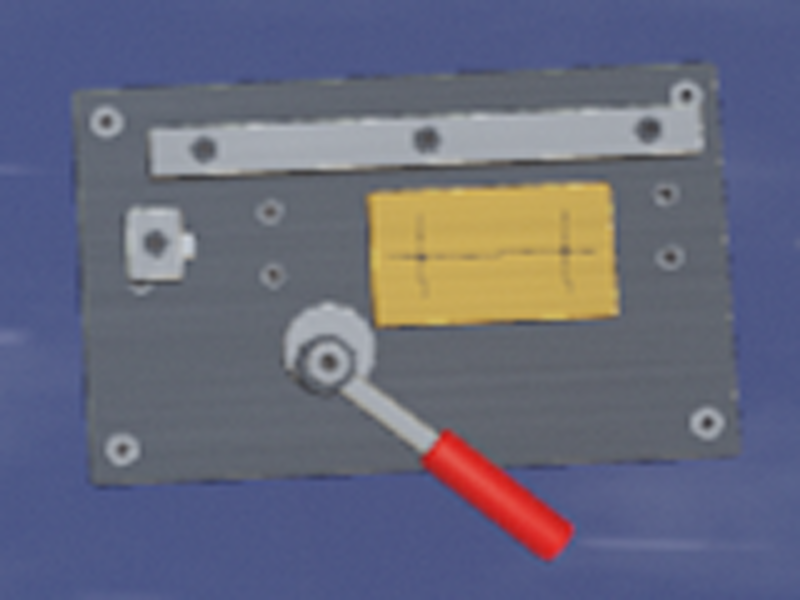

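Call:
carry_out --plan "0 10.15 -6.1 0 0 0 -13.6;0 10.15 -6.1 0 0 0 -13.6;0 10.15 -6.1 0 0 0 -13.6;0 10.15 -6.1 0 0 0 -13.6;0 10.15 -6.1 0 0 0 -13.6"

```text
t: 0.82
eef_pos: [0.4136, -0.2276, 0.2314]
tool_rot: [0.0, 0.763, 0.646, -0.0]
ft_force: [1.4, -1.0, -0.5]
opening: 0.0
grasp_force: 0.0
```

```bash
cat >> h.py <<'E'
from scipy.spatial.transform import Rotation as Ro
N=np.array([.6298,.1018]); YAW=.073
c,s=np.cos(YAW),np.sin(YAW); F=np.array([[c,-s],[s,c]])
def fix(p): return F.T@(np.asarray(p)[:2]-N)
def go(fx,fy,z,yaw=YAW+np.pi/2):
    st=ctrl.state(); q=np.array(st["tool_rot"]); R=Ro.from_quat(q[[1,2,3,0]])
    p=np.r_[N+F@[fx,fy],z]
    T=Ro.from_matrix(np.c_[[np.cos(yaw),np.sin(yaw),0],[np.sin(yaw),-np.cos(yaw),0],[0,0,-1]])
    print("go",np.round(R.inv().apply(p-st["eef_pos"])/.05,2),np.round((R.inv()*T).as_rotvec(True)/5,2))
def show():
    st=ctrl.state(); print("t",st["t"],"tcp",st["eef_pos"],"fix",np.round(fix(st["eef_pos"])*1000,1),"F",np.round(st["ft_force"],1),"open",st["opening"])
    d=eyes.read_camera("top")
    pv=N+F@[-.048,0]
    X,r=blob(d,"red",.0445,pv); m=X.mean(0)-pv; a=np.arctan2(m[1],m[0])-YAW-np.radians(105)
    print("lever",round(a%(2*np.pi),3),"r",round(np.hypot(*m),4),len(X))
    X,r=blob(d,"brass",.028,N); print("blank",np.round(fix(np.array(r[0])/1000)*1000,1),r[1],round(r[2]-np.degrees(YAW),2),len(X))
    return d
E
python3 -c "
from h import *
show(); w=fix([.563,.0075]); print(w); go(w[0],w[1],.23)"
```

```text
t 0.825 tcp [ 0.41361592 -0.22758972  0.23135142] fix [-239.6 -312.7] F [ 1.4 -1.  -0.5] open 3.3529578469730068e-06
lever 2.175 r 0.0783 248
blank [ -8.5 -64.4] (49.99662780761719, 90.1182861328125) -0.09 1289
[-0.07349988 -0.08917678]
go [4.85 2.18 0.08] [ 0.06 -0.09 -2.52]
```

Call:
carry_out --plan "0 4.85 2.18 0 0 0 -2.5;0 4.85 2.18 0 0 0 -2.5;0 4.85 2.18 0 0 0 -2.5;0 4.85 2.18 0 0 0 -2.5;0 4.85 2.18 0 0 0 -2.5"

```text
t: 1.5
eef_pos: [0.563, -0.0033, 0.2309]
tool_rot: [-0.001, 0.688, 0.726, 0.001]
ft_force: [-0.1, -0.1, -0.1]
opening: -0.0001
grasp_force: 0.0
```

```bash
python3 -c "
from h import *
d=show(); go(-.0735,-.0892,.03)
cv2.imwrite('pics/t1.png',d['img'][120:360,200:560,::-1])"
```

```text
t 1.5 tcp [ 0.5629602  -0.00326602  0.23094027] fix [-74.3 -99.9] F [-0.1 -0.1 -0.1] open -9.763437403889482e-05
lever 2.175 r 0.0781 249
blank [ -8.5 -64.4] (49.99662780761719, 90.1182861328125) -0.09 1289
go [0.21 0.01 4.02] [ 0.01 -0.04 -0.23]
```

Call:
carry_out --plan "0 0 0 1 0 0 0;0 0 0 2 0 0 0;0 0 0 3 0 0 0;0 0 0 3.5 0 0 0;0 0 0 3.5 0 0 0"

```text
t: 2.17
eef_pos: [0.5591, -0.0119, 0.0539]
tool_rot: [-0.002, 0.692, 0.722, -0.003]
ft_force: [-0.3, -1.3, -0.2]
opening: -0.0001
grasp_force: 0.0
```

```bash
python3 -c "
from h import *
d=show(); go(-.0735,-.0892,.03)
cv2.imwrite('pics/t2.png',cv2.resize(d['img'][160:300,300:490],None,fx=4,fy=4)[:,:,::-1])"
```

```text
t 2.175 tcp [ 0.55906741 -0.01191052  0.0539213 ] fix [ -78.8 -108.2] F [-0.3 -1.3 -0.2] open -6.195888222541283e-05
lever 2.175 r 0.0781 251
blank [ -8.4 -64.7] (50.473968505859375, 89.67304992675781) -2.56 1290
go [0.37 0.06 0.52] [-0.02  0.01 -0.34]
```

View pics/t2.png

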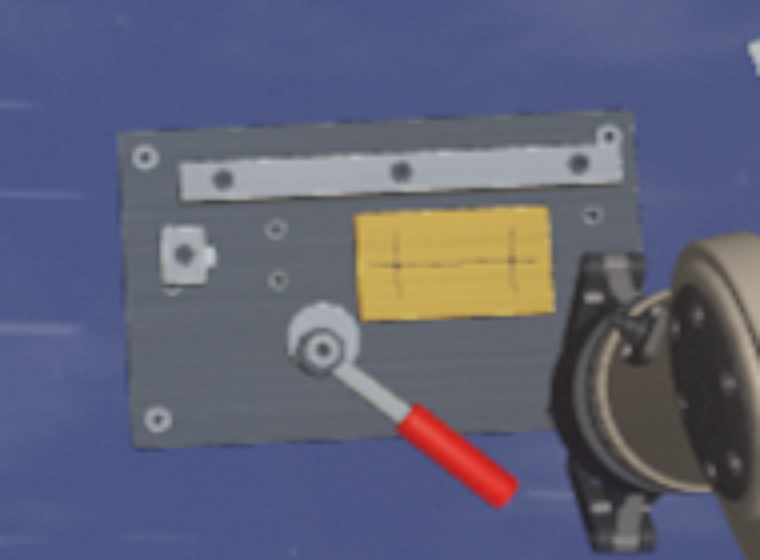

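Call:
carry_out --plan "0 0 0.06 0.46 0 0 -0.34;0 0 0.06 0.46 0 0 -0.34;0 0 0.06 0.46 0 0 -0.34"

```text
t: 2.6
eef_pos: [0.566, -0.0094, 0.035]
tool_rot: [0.001, 0.68, 0.733, 0.001]
ft_force: [-0.2, -0.5, -0.8]
opening: -0.0002
grasp_force: 0.0
```

```bash
cat >> h.py <<'E'
def leverpt(ang,r=.085,opening=True,extra=0):
    f=np.radians(105)+ang; u=np.array([np.cos(f),np.sin(f)]); t=np.array([np.sin(f),-np.cos(f)])*(1 if opening else -1)
    o=.0085+.0145*abs(t[0])+.011*abs(t[1])+extra
    return np.array([-.048,0])+r*u-o*t
def fwd(pts):
    "waypoints in fixture frame -> shifts in tool axes at this moment"
    st=ctrl.state(); q=np.array(st["tool_rot"]); R=Ro.from_quat(q[[1,2,3,0]])
    for p in pts:
        w=np.r_[N+F@p,st["eef_pos"][2]]; print(np.round(p*1000),np.round(R.inv().apply(w-st["eef_pos"])/.05,2)[:2])
E
python3 -c "
from h import *
show(); go(*fix(ctrl.state()['eef_pos']),.03)
fwd([leverpt(a) for a in np.arange(2.2,-.01,-.2)])"
```

```text
t 2.6 tcp [ 0.56602363 -0.00941556  0.03501718] fix [ -71.7 -106.3] F [-0.2 -0.5 -0.8] open -0.00015806001599533064
lever 2.176 r 0.0779 255
blank [ -8.5 -64.9] (49.99662780761719, 91.20993041992188) -0.09 1291
go [ 0.  -0.   0.1] [0.03 0.01 0.02]
[-81. -83.] [ 0.46 -0.18]
[-97. -74.] [ 0.64 -0.5 ]
[-111.  -62.] [ 0.88 -0.79]
[-123.  -47.] [ 1.19 -1.02]
[-131.  -28.] [ 1.56 -1.18]
[-135.  -12.] [ 1.89 -1.26]
[-136.    4.] [ 2.2  -1.29]
[-134.   19.] [ 2.51 -1.25]
[-130.   35.] [ 2.83 -1.15]
[-121.   51.] [ 3.14 -0.99]
[-109.   64.] [ 3.41 -0.75]
[-94.  76.] [ 3.63 -0.45]
```

Call:
carry_out --plan "0 0.3 -0.1 0.12 0 0 0;0 0.46 -0.2 0.12 0 0 0;0 0.64 -0.5 0.12 0 0 0;0 0.88 -0.8 0.12 0 0 0;0 1.19 -1.02 0.12 0 0 0"

```text
t: 3.28
eef_pos: [0.5092, 0.0471, 0.0276]
tool_rot: [0.001, 0.68, 0.733, 0.0]
ft_force: [0.6, -0.8, 0.0]
opening: -0.0
grasp_force: 0.6
```

```bash
python3 -c "
from h import *
show(); go(*fix(ctrl.state()['eef_pos']),.03)
fwd([leverpt(a) for a in np.arange(1.4,-.01,-.2)])"
```

```text
t 3.275 tcp [0.50919754 0.04714631 0.02759064] fix [-124.3  -45.7] F [ 0.6 -0.8  0. ] open -4.980108030569286e-05
lever 1.618 r 0.0711 156
blank [ -8.5 -64.6] (49.99662780761719, 90.55839538574219) -0.09 1293
go [ 0.   -0.   -0.05] [-0.02 -0.02  0.08]
[-131.  -28.] [ 0.28 -0.09]
[-135.  -12.] [ 0.61 -0.17]
[-136.    4.] [ 0.92 -0.19]
[-134.   19.] [ 1.24 -0.16]
[-130.   35.] [ 1.55 -0.06]
[-121.   51.] [1.86 0.11]
[-109.   64.] [2.13 0.35]
[-94.  76.] [2.35 0.65]
```

Lever is following the push (about 1.6).

Call:
carry_out --plan "0 0.28 -0.09 0 0 0 0;0 0.61 -0.17 0 0 0 0;0 0.92 -0.19 0 0 0 0;0 1.24 -0.16 0 0 0 0;0 1.55 -0.06 0 0 0 0"

```text
t: 3.95
eef_pos: [0.5006, 0.1246, 0.0271]
tool_rot: [-0.0, 0.68, 0.733, -0.0]
ft_force: [0.4, -2.2, 0.9]
opening: -0.0001
grasp_force: 0.7
```

```bash
python3 -c "
from h import *
show(); fwd([leverpt(a) for a in np.arange(.6,-.21,-.1)])"
```

```text
t 3.95 tcp [0.50056491 0.12456993 0.0271347 ] fix [-127.2   32.1] F [ 0.4 -2.2  0.9] open -5.238263598165007e-05Traceback (most recent call last):
  File "<string>", line 3, in <module>
    show(); fwd([leverpt(a) for a in np.arange(.6,-.21,-.1)])
    ~~~~^^
  File "h.py", line 34, in show
    X,r=blob(d,"red",.0445,pv); m=X.mean(0)-pv; a=np.arctan2(m[1],m[0])-YAW-np.radians(105)
        ~~~~^^^^^^^^^^^^^^^^^^
  File "h.py", line 18, in blob
    i=min(cand,key=lambda i:np.hypot(*(w[i]-near)))
ValueError: min() iterable argument is empty
```

Call:
carry_out --plan "0 0.2 0.04 0 0 0 0;0 0.38 0.12 0 0 0 0;0 0.64 0.36 0 0 0 0;0 0.88 0.66 0 0 0 0;0 0.88 0.66 0 0 0 0"

```text
t: 4.62
eef_pos: [0.531, 0.1719, 0.0274]
tool_rot: [-0.0, 0.68, 0.734, 0.001]
ft_force: [-0.5, 0.6, 0.5]
opening: 0.0
grasp_force: 0.0
```

```bash
sed -i 's/^    X,r=blob(d,"red".*$/    try: X,r=blob(d,"red",.0445,pv)\n    except ValueError: X=np.array([pv])\n    m=X.mean(0)-pv; a=np.arctan2(m[1],m[0])-YAW-np.radians(105)/' h.py; python3 -c "
from h import *
show(); fwd([leverpt(a) for a in np.arange(.2,-.21,-.1)])
d=eyes.read_camera('scene');cv2.imwrite('pics/s1.png',cv2.resize(d['img'][150:310,240:480],None,fx=3,fy=3)[:,:,::-1])"
```

```text
t 4.625 tcp [0.53100222 0.17189407 0.02735942] fix [-93.4  77.1] F [-0.5  0.6  0.5] open 3.797502763761511e-05
lever 4.378 r 0.0 1
blank [ -8.5 -64.4] (49.99662780761719, 90.1185302734375) -0.09 1290
[-109.   64.] [-0.24 -0.31]
[-102.   70.] [-0.12 -0.16]
[-94.  76.] [-0.01 -0.01]
[-86.  80.] [0.07 0.16]
[-77.  83.] [0.14 0.35]
```

View pics/s1.png

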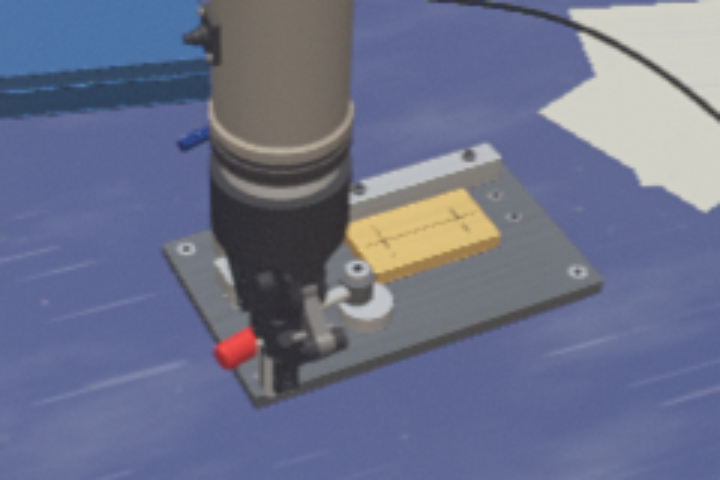

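The scene view shows the lever pointing left (red tip at crop 235,350) with the cam turned away from the blank. I'll push a little further to reach the limit.

Call:
carry_out --plan "0 0.04 0.1 0 0 0 0;0 0.07 0.18 0 0 0 0;0 0.07 0.18 0 0 0 0"

```text
t: 5.1
eef_pos: [0.5342, 0.1715, 0.0264]
tool_rot: [-0.002, 0.68, 0.733, -0.006]
ft_force: [-9.1, -3.2, 6.9]
opening: 0.0001
grasp_force: 4.9
```

Call:
carry_out --plan "0 0 -0.5 0 0 0 0;0 0 -0.7 -0.3 0 0 0;0 0 -0.7 -1.2 0 0 0;0 0 -0.7 -1.9 0 0 0;0 0 -0.7 -1.9 0 0 0"

```text
t: 5.72
eef_pos: [0.5076, 0.173, 0.1271]
tool_rot: [0.003, 0.68, 0.733, 0.005]
ft_force: [-0.3, -0.5, 0.4]
opening: 0.0002
grasp_force: 0.0
```

```bash
python3 -c "
from h import *
show(); go(-.008,-.155,.12)"
```

```text
t 5.725 tcp [0.50762628 0.17300403 0.1270801 ] fix [-116.7   79.9] F [-0.3 -0.5  0.4] open 0.0001628491511588065
lever 6.261 r 0.0995 58
blank [ -8.5 -64.4] (49.99662780761719, 90.1185302734375) -0.09 1290
go [-4.69  2.2   0.11] [ 0.06 -0.01  0.02]
```

Call:
carry_out --plan "0 -4.7 2.2 0 0 0 0;0 -4.7 2.2 0 0 0 0;0 -4.7 2.2 0 0 0 0;0 -4.7 2.2 0 0 0 0;0 -4.7 2.2 0 0 0 0"

```text
t: 6.4
eef_pos: [0.6323, -0.0633, 0.1204]
tool_rot: [0.001, 0.684, 0.73, -0.002]
ft_force: [-0.0, 0.1, -1.1]
opening: 0.0003
grasp_force: 0.0
```

```bash
python3 -c "
from h import *
show(); go(-.008,-.155,.022)"
```

```text
t 6.4 tcp [ 0.63225622 -0.06330916  0.12036206] fix [  -9.6 -164.8] F [-0.   0.1 -1.1] open 0.00026794536913801156
lever 6.266 r 0.079 207
blank [ -8.5 -64.4] (49.99662780761719, 90.1185302734375) -0.09 1290
go [0.15 0.04 1.97] [-0.02  0.03 -0.06]
```

Call:
carry_out --plan "0 0 0.04 0.8 0 0 0;0 0 0.04 1.6 0 0 0;0 0 0.04 1.85 0 0 0;0 0 0.04 1.93 0 0 0;0 0 0.04 1.93 0 0 0"

```text
t: 7.08
eef_pos: [0.6345, -0.0539, 0.0271]
tool_rot: [0.001, 0.68, 0.733, 0.001]
ft_force: [0.2, 0.6, -1.0]
opening: 0.0003
grasp_force: 0.0
```

```bash
python3 -c "
from h import *
show(); go(-.008,-.12,.021);go(-.008,-.06,.021)"
```

```text
t 7.075 tcp [ 0.63451836 -0.05385961  0.02714173] fix [  -6.6 -155.6] F [ 0.2  0.6 -1. ] open 0.00026741077559700957
lever 6.266 r 0.0789 209
blank [ -8.5 -64.4] (49.99662780761719, 90.1182861328125) -0.09 1289
go [ 0.72 -0.03  0.13] [0.04 0.   0.03]
go [ 1.92 -0.03  0.13] [0.04 0.   0.03]
```

Call:
carry_out --plan "0 0.2 -0.03 0.1 0 0 0;0 0.5 -0.03 0.1 0 0 0;0 0.7 -0.03 0.1 0 0 0;0 0.85 -0.03 0.1 0 0 0;0 1.0 -0.03 0.1 0 0 0"

```text
t: 7.75
eef_pos: [0.6287, -0.0062, 0.0211]
tool_rot: [0.001, 0.68, 0.733, -0.001]
ft_force: [0.3, -3.5, 1.2]
opening: -0.0004
grasp_force: 1.8
```

```bash
python3 -c "
from h import *
show(); go(-.008,-.06,.021)"
```

```text
t 7.75 tcp [ 0.62870133 -0.00622124  0.02112452] fix [  -9.  -107.7] F [ 0.3 -3.5  1.2] open -0.0004025982914798456
lever 6.266 r 0.079 215
blank [ -8.4 -52.6] (50.029991149902344, 91.59732055664062) 0.18 1302
go [0.91 0.02 0.  ] [0.01 0.   0.03]
```

Call:
carry_out --plan "0 0.2 0.02 0 0 0 0;0 0.4 0.02 0 0 0 0;0 0.6 0.02 0 0 0 0;0 0.75 0.02 0 0 0 0;0 0.85 0.02 0 0 0 0"

```text
t: 8.43
eef_pos: [0.6261, 0.0383, 0.021]
tool_rot: [0.0, 0.68, 0.733, 0.0]
ft_force: [-0.3, -4.2, 3.9]
opening: -0.0
grasp_force: 2.2
```

```bash
python3 -c "
from h import *
show(); go(-.008,-.055,.021)"
```

```text
t 8.425 tcp [0.62611082 0.03834049 0.02097899] fix [ -8.3 -63. ] F [-0.3 -4.2  3.9] open -3.159627842857669e-05
lever 6.267 r 0.0788 216
blank [-7.6 -7.6] (49.99889373779297, 90.81793212890625) -0.19 1255
go [ 0.14  0.01 -0.  ] [ 0.   -0.01  0.04]
```

Call:
carry_out --plan "0 0.08 0.01 0 0 0 0;0 0.14 0.01 0 0 0 0;0 0.18 0.01 0 0 0 0;0 0.2 0.01 0 0 0 0"

```text
t: 8.98
eef_pos: [0.6259, 0.0467, 0.0208]
tool_rot: [0.001, 0.68, 0.733, -0.001]
ft_force: [1.0, -6.0, 3.3]
opening: -0.0002
grasp_force: 2.9
```

```bash
python3 -c "
from h import *
show(); go(-.008,-.055,.021)"
```

```text
t 8.975 tcp [0.62590835 0.04674764 0.02080315] fix [ -7.9 -54.6] F [ 1.  -6.   3.3] open -0.00021734619784038819
lever 6.267 r 0.0792 217
blank [-7.4  1.4] (50.0158805847168, 89.95101165771484) 0.15 1237
go [-0.01 -0.   -0.  ] [-0.    0.02  0.02]
```

Call:
carry_out --plan "0 0.04 0 0 0 0 0;0 0.08 0 0 0 0 0;0 0.08 0 0 0 0 0"

```text
t: 9.4
eef_pos: [0.6259, 0.0468, 0.0208]
tool_rot: [0.002, 0.681, 0.732, -0.002]
ft_force: [1.1, -8.5, 3.9]
opening: -0.0002
grasp_force: 4.6
```

```bash
python3 -c "
from h import *
d=show()
cv2.imwrite('pics/t3.png',cv2.resize(d['img'][175:285,320:470],None,fx=5,fy=5,interpolation=cv2.INTER_CUBIC)[:,:,::-1])"
```

```text
t 9.4 tcp [0.62586598 0.04678924 0.02084092] fix [ -7.9 -54.6] F [ 1.1 -8.5  3.9] open -0.0002187185039217058
lever 6.268 r 0.079 220
blank [-7.4  1.4] (50.0158805847168, 89.95101165771484) 0.15 1229
```

View pics/t3.png

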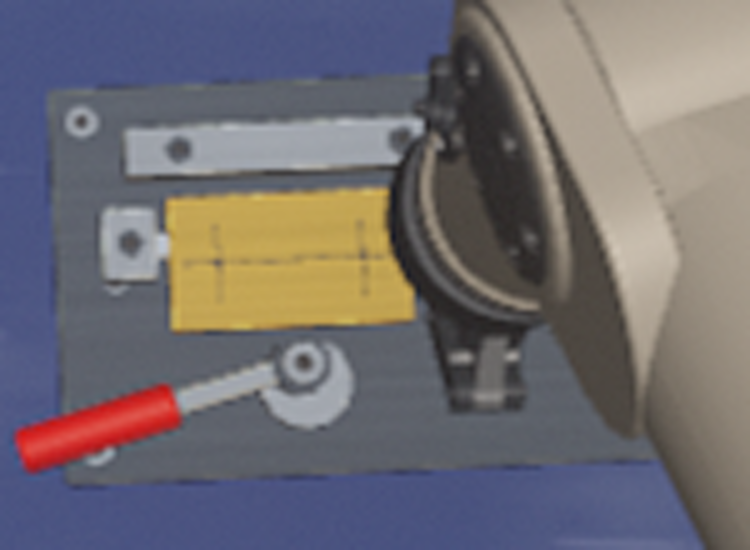

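The blank's end sits on the button (crop 165,245), it hasn't moved under 8 N, and the lever is still open at crop (20-180, 385-470). I'll back off and move round to the closing side.

Call:
carry_out --plan "0 -0.4 0 0 0 0 0;0 -0.6 0 0 0 0 0;0 -0.6 0 -0.8 0 0 0;0 -0.6 0 -1.8 0 0 0;0 -0.6 0 -2.0 0 0 0"

```text
t: 10.07
eef_pos: [0.6303, 0.024, 0.1249]
tool_rot: [0.002, 0.68, 0.734, 0.004]
ft_force: [-0.2, -0.5, -0.1]
opening: -0.0002
grasp_force: 0.0
```

```bash
python3 -c "
from h import *
show(); print(leverpt(0,.09,False,.008)); go(*leverpt(0,.09,False,.008),.12)"
```

```text
t 10.075 tcp [0.63026017 0.02398866 0.12486422] fix [ -5.2 -77.6] F [-0.2 -0.5 -0.1] open -0.00018104623787787219
lever 6.267 r 0.0792 214
blank [-7.4  1.5] (49.953548431396484, 89.74610137939453) 0.03 1287
[-0.03907725  0.0955657 ]
go [ 3.47 -0.65  0.09] [ 0.07 -0.02  0.04]
```

Call:
carry_out --plan "0 3.47 -0.65 0 0 0 0;0 3.47 -0.65 0 0 0 0;0 3.47 -0.65 0 0 0 0;0 3.47 -0.65 0 0 0 0;0 3.47 -0.65 0 0 0 0"

```text
t: 10.75
eef_pos: [0.5813, 0.192, 0.1191]
tool_rot: [-0.001, 0.68, 0.734, -0.001]
ft_force: [0.1, -0.1, -0.0]
opening: 0.0001
grasp_force: 0.0
```

```bash
python3 -c "
from h import *
show(); go(*leverpt(0,.09,False,.008),.03)"
```

```text
t 10.75 tcp [0.58128523 0.19198471 0.11908309] fix [-41.8  93.5] F [ 0.1 -0.1 -0. ] open 8.612778013797325e-05
lever 4.378 r 0.0 1
blank [ -1.  -39.3] (50.0573616027832, 19.984657287597656) 26.98 170
go [0.07 0.05 1.79] [-0.03  0.02  0.01]
```

Call:
carry_out --plan "0 0.06 0.08 0.4 0 0 0;0 0.06 0.08 1 0 0 0;0 0.06 0.08 1.6 0 0 0;0 0.06 0.08 1.78 0 0 0;0 0.06 0.08 1.78 0 0 0"

```text
t: 11.42
eef_pos: [0.5857, 0.1948, 0.0306]
tool_rot: [-0.0, 0.68, 0.733, -0.001]
ft_force: [0.2, -0.7, -0.1]
opening: 0.0
grasp_force: 0.0
```

```bash
python3 -c "
from h import *
show(); go(*fix(ctrl.state()['eef_pos']),.029); fwd([leverpt(a,.09,False) for a in np.arange(0,1.3,.2)])"
```

```text
t 11.425 tcp [0.58570064 0.19479803 0.03063835] fix [-37.2  96. ] F [ 0.2 -0.7 -0.1] open 3.1151657405951386e-06
lever 4.378 r 0.0 1
blank [ -7.4 -18.4] (50.02517318725586, 50.071327209472656) 0.17 530
go [-0.   -0.    0.06] [ 0.01 -0.    0.02]
[-47.  93.] [-0.06 -0.21]
[-64.  92.] [-0.08 -0.56]
[-82.  87.] [-0.18 -0.92]
[-99.  79.] [-0.36 -1.26]
[-114.   66.] [-0.61 -1.56]
[-127.   50.] [-0.94 -1.81]
[-135.   31.] [-1.31 -1.98]
```

Call:
carry_out --plan "0 -0.06 -0.21 0.03 0 0 0;0 -0.08 -0.56 0.03 0 0 0;0 -0.18 -0.92 0.03 0 0 0;0 -0.36 -1.26 0.03 0 0 0;0 -0.61 -1.56 0.03 0 0 0"

```text
t: 12.1
eef_pos: [0.511, 0.16, 0.0319]
tool_rot: [0.001, 0.68, 0.734, 0.002]
ft_force: [0.8, -0.0, 0.2]
opening: -0.0001
grasp_force: 0.6
```

```bash
python3 -c "
from h import *
show(); fwd([leverpt(a,.09,False) for a in np.arange(.8,2.1,.2)])"
```

```text
t 12.1 tcp [0.51098612 0.16000938 0.03186514] fix [-114.3   66.7] F [ 0.8 -0.   0.2] open -6.358716690140192e-05
lever 4.378 r 0.0 1
blank [-7.4  1.4] (49.953548431396484, 89.82494354248047) 0.03 1289
[-114.   66.] [0.04 0.05]
[-127.   50.] [-0.28 -0.2 ]
[-135.   31.] [-0.66 -0.37]
[-140.   13.] [-1.03 -0.46]
[-141.   -4.] [-1.35 -0.48]
[-139.  -20.] [-1.68 -0.45]
[-134.  -37.] [-2.02 -0.35]
```

Call:
carry_out --plan "0 -0.28 -0.2 0.05 0 0 0;0 -0.66 -0.37 0.05 0 0 0;0 -1.03 -0.46 0.05 0 0 0;0 -1.35 -0.48 0.05 0 0 0;0 -1.68 -0.45 0.05 0 0 0"

```text
t: 12.78
eef_pos: [0.4945, 0.0732, 0.0278]
tool_rot: [-0.0, 0.68, 0.733, 0.0]
ft_force: [-0.7, 1.5, 0.3]
opening: 0.0003
grasp_force: 0.8
```

```bash
python3 -c "
from h import *
show(); fwd([leverpt(a,.09,False) for a in np.arange(1.8,2.61,.1)])"
```

```text
t 12.775 tcp [0.49448001 0.07322843 0.02781927] fix [-137.   -18.6] F [-0.7  1.5  0.3] open 0.00027159923558074965
lever 4.378 r 0.0 1
blank [-1.2  1.5] (50.40011215209961, 89.69890594482422) 0.62 1292
[-139.  -20.] [ 0.04 -0.05]
[-137.  -29.] [-0.13 -0.01]
[-134.  -37.] [-0.3   0.05]
[-130.  -45.] [-0.46  0.13]
[-125.  -53.] [-0.62  0.23]
[-120.  -61.] [-0.77  0.34]
[-113.  -68.] [-0.91  0.48]
[-106.  -74.] [-1.03  0.62]
[-97. -79.] [-1.15  0.79]
```

Call:
carry_out --plan "0 -0.13 -0.01 0 0 0 0;0 -0.3 0.05 0 0 0 0;0 -0.46 0.13 0 0 0 0;0 -0.62 0.23 0 0 0 0;0 -0.77 0.34 0 0 0 0"

```text
t: 13.45
eef_pos: [0.514, 0.0379, 0.0276]
tool_rot: [-0.001, 0.68, 0.734, 0.0]
ft_force: [-3.1, 6.7, -0.9]
opening: 0.0002
grasp_force: 2.5
```

```bash
python3 -c "
from h import *
show(); fwd([leverpt(a,.09,False) for a in np.arange(2.2,2.61,.1)])"
```

```text
t 13.45 tcp [0.51401235 0.0379304  0.02762757] fix [-120.1  -55.3] F [-3.1  6.7 -0.9] open 0.00019254639190817012
lever 2.193 r 0.0551 55
blank [0.5 1.5] (50.52960205078125, 89.7463150024414) 0.03 1295
[-125.  -53.] [ 0.07 -0.12]
[-120.  -61.] [-0.08 -0.01]
[-113.  -68.] [-0.22  0.13]
[-106.  -74.] [-0.35  0.27]
[-97. -79.] [-0.46  0.44]
```

Call:
carry_out --plan "0 -0.12 0.03 0 0 0 0;0 -0.24 0.13 0 0 0 0;0 -0.34 0.24 0 0 0 0;0 -0.4 0.32 0 0 0 0;0 -0.4 0.32 0 0 0 0"

```text
t: 14.12
eef_pos: [0.5255, 0.0234, 0.027]
tool_rot: [-0.006, 0.678, 0.735, -0.002]
ft_force: [-11.3, 10.6, 8.5]
opening: -0.0002
grasp_force: 7.3
```

```bash
python3 -c "
from h import *
show(); fwd([leverpt(a,.09,False) for a in np.arange(2.2,2.61,.1)])"
```

```text
t 14.125 tcp [0.52545424 0.02338366 0.02704281] fix [-109.8  -70.6] F [-11.3  10.6   8.5] open -0.0002229483474962644
lever 2.411 r 0.0599 97
blank [0.6 1.4] (50.51228332519531, 89.82316589355469) 0.03 1294
[-125.  -53.] [ 0.35 -0.31]
[-120.  -61.] [ 0.2  -0.19]
[-113.  -68.] [ 0.06 -0.06]
[-106.  -74.] [-0.07  0.08]
[-97. -79.] [-0.18  0.25]
```

Closing limit reached (lever about 2.4, force jumped to 15 N). I'll back away, lift clear and check.

Call:
carry_out --plan "0 0.3 -0.5 0 0 0 0;0 0.4 -0.9 0 0 0 0;0 0.4 -0.9 -0.8 0 0 0;0 0.4 -0.9 -1.8 0 0 0;0 0.4 -0.9 -2.4 0 0 0"

```text
t: 14.8
eef_pos: [0.4869, 0.0327, 0.1504]
tool_rot: [0.002, 0.68, 0.733, 0.0]
ft_force: [0.5, -0.0, -0.2]
opening: -0.0
grasp_force: 0.0
```

Call:
carry_out --plan "0 -1.2 0 0 0 0 0;0 -2.4 0 0 0 0 0;0 -3.6 0 0 0 0 0;0 -3.6 0 0 0 0 0"

```text
t: 15.3
eef_pos: [0.4976, -0.1548, 0.1475]
tool_rot: [0.002, 0.685, 0.729, -0.003]
ft_force: [0.2, -0.0, -0.0]
opening: 0.0003
grasp_force: 0.0
```

```bash
python3 -c "
from h import *
d=show()
cv2.imwrite('pics/t4.png',cv2.resize(d['img'][175:295,320:480],None,fx=5,fy=5,interpolation=cv2.INTER_CUBIC)[:,:,::-1])"
```

```text
t 15.3 tcp [ 0.49757791 -0.1548298   0.1474574 ] fix [-150.6 -246.3] F [ 0.2 -0.  -0. ] open 0.00034461877755164
lever 2.407 r 0.0784 250
blank [0.6 1.5] (50.53134536743164, 89.7393798828125) -0.08 1291
```

View pics/t4.png

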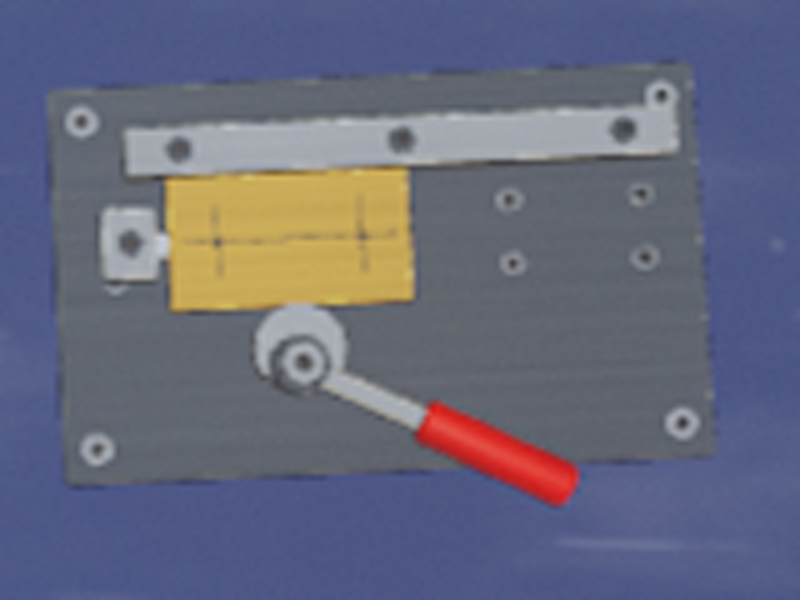

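The blank lies against the rail and the button (crop 165-412, 170-310). The cam is pressing on it at (300,305) and the lever is holding at about 2.4, so I'm handing in.

```bash
python3 -c "
from bench import ctrl
print(ctrl.close_job())"
```

```text
the job is handed in; nothing more can be done
None
```

The blank is against the end stop and the back rail, clamped by the cam with the lever holding at its closing limit (about 2.4 rad); the job was handed in at about 15 s, and no verdict came back.

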